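Reject the rattling damper cassette

TASK

One of the two windowed damper cassettes has a loose weight inside. Lift a cassette and tip it endwise to find out whether its weight slides, set the loose one down flat, window up and with its weight still slid to one end, in the open reject tray, and have the sound one standing where it was. Do not drop a cassette, and leave the other things on the bench alone.

Things in the scene. Friction and masses are not known exactly. Their poses are not given: they have to be found in the camera images.
- cassette_a_mid (a point): Damper cassette: closed aluminium box 110 mm long (its x), 54 mm wide (y), 45 mm high (z), about 0.5 kg, standing on the bench with its 96 x 34 mm clear sight window up; looks just like cassette_b. This point is its centre, half-way up, 22.5 mm over the bench. Grip it across the 54 mm width, at the middle of its length.
- cassette_a_weight_top (a point): Steel weight (44 mm long, 0.17 kg) inside cassette_a, seen through its window. This point is the middle of the weight's top, 15.5 mm over the cassette's centre; at the start it is over the centre in both cassettes. When the cassette's long axis is tilted about 20 to 30 degrees (well past 12) for half a second, a loose weight slides 26 mm along that axis to the low end, and stays there by friction when levelled; a sound one moves less than 3 mm.
- cassette_b_mid (a point): Damper cassette: closed aluminium box 110 mm long (its x), 54 mm wide (y), 45 mm high (z), about 0.5 kg, standing on the bench with its 96 x 34 mm clear sight window up; looks just like cassette_a. This point is its centre, half-way up, 22.5 mm over the bench. Grip it across the 54 mm width, at the middle of its length.
- cassette_b_weight_top (a point): Steel weight (44 mm long, 0.17 kg) inside cassette_b, seen through its window. This point is the middle of the weight's top, 15.5 mm over the cassette's centre; at the start it is over the centre in both cassettes. When the cassette's long axis is tilted about 20 to 30 degrees (well past 12) for half a second, a loose weight slides 26 mm along that axis to the low end, and stays there by friction when levelled; a sound one moves less than 3 mm.
- tray: Reject tray: open dark steel tray, fixed, 180 mm (its x) by 160 mm (its y), 35 mm high, walls and floor 5 mm thick, undivided. Origin at the centre of its underside.
- tool_holder: Bystander: solid dark steel lathe tool holder, 80 x 50 x 52 mm with two screw heads on top and a groove in its side, no window. Origin at the centre of its underside.
- stepped_shaft: Bystander: upright turned steel shaft in three steps, 48 mm across at the foot, 90 mm high. Origin at the centre of its underside.
- ring_gauge: Bystander: flat steel ring, 60 mm across, 18 mm high, lying Origin at the centre of its underside.
- chuck_jaw: Bystander: dark steel stepped chuck jaw, 70 x 24 x 46 mm. Origin at the centre of its underside.
- live_centre: Bystander: turned steel centre standing point up, 56 mm across, 85 mm high. Origin at the centre of its underside.
- spanner: Bystander: spanner lying flat. Origin on the bench under it.
- chuck_key: Bystander: T-shaped steel chuck key lying flat, about 100 x 90 mm.
- oil_bottle: Bystander: white bottle with black cap, 60 mm across, 160 mm high. Origin at the centre of its underside.
There are look-alikes about, which are no part of the job. Leave any brown look-alike of the tray alone. Leave any pink or red look-alike of the part that bears cassette_b_mid alone.

How it is judged (in metres and radians):
On the way:
1. a cassette has been tilted so that its loose weight has slid to one end (((x of cassette_a_weight_top in the frame of cassette_a_mid above 0.015 m or x of cassette_a_weight_top in the frame of cassette_a_mid below -0.015 m) or (x of cassette_b_weight_top in the frame of cassette_b_mid above 0.015 m or x of cassette_b_weight_top in the frame of cassette_b_mid below -0.015 m))), for 0.1 s.
At the end, for the whole second after the job is handed in: The cassette with the loose weight lies flat (within 10 degrees), window up, on the floor of the reject tray with its weight 15 mm or more off centre; the sound cassette stands upright on the bench within 40 mm of its first place; both at rest (((x of cassette_a_mid in the frame of tray between -0.06 and 0.06 m and y of cassette_a_mid in the frame of tray between -0.06 and 0.06 m and z of cassette_a_mid in the frame of tray below 0.036 m and angle between each of cassette_a_mid, cassette_b_mid's own z axis and vertical below 0.17 rad and (x of cassette_a_weight_top in the frame of cassette_a_mid above 0.015 m or x of cassette_a_weight_top in the frame of cassette_a_mid below -0.015 m) and not (x of cassette_b_weight_top in the frame of cassette_b_mid above 0.008 m or x of cassette_b_weight_top in the frame of cassette_b_mid below -0.008 m) and horizontal distance between cassette_b_mid and tray above 0.11 m and distance of cassette_b_mid from where it was at the start of the episode below 0.04 m and height (world z) of cassette_b_mid below 0.03 m and linear speed of each of cassette_a, cassette_b below 0.02 m/s) or (x of cassette_b_mid in the frame of tray between -0.06 and 0.06 m and y of cassette_b_mid in the frame of tray between -0.06 and 0.06 m and z of cassette_b_mid in the frame of tray below 0.036 m and angle between each of cassette_b_mid, cassette_a_mid's own z axis and vertical below 0.17 rad and (x of cassette_b_weight_top in the frame of cassette_b_mid above 0.015 m or x of cassette_b_weight_top in the frame of cassette_b_mid below -0.015 m) and not (x of cassette_a_weight_top in the frame of cassette_a_mid above 0.008 m or x of cassette_a_weight_top in the frame of cassette_a_mid below -0.008 m) and horizontal distance between cassette_a_mid and tray above 0.11 m and distance of cassette_a_mid from where it was at the start of the episode below 0.04 m and height (world z) of cassette_a_mid below 0.03 m and linear speed of each of cassette_b, cassette_a below 0.02 m/s))); the robot touches nothing.
It fails at once if a cassette is dropped (falls free faster than 0.7 m/s, about 25 mm) ((contact force between the fingers and cassette_a below 0.05 N and linear speed of cassette_a above 0.7 m/s) or (contact force between the fingers and cassette_b below 0.05 N and linear speed of cassette_b above 0.7 m/s)).
It fails at once if a bystander is moved by more than 30 mm (distance of any of tool_holder, stepped_shaft, ring_gauge, chuck_jaw, live_centre, spanner, chuck_key, oil_bottle from where it was at the start of the episode above 0.03 m).
It also fails if it takes over 61 s, if anything falls off the work surface, if the arm or the gripper's body presses on something with over 40 N, if the wrist force passes 120 N, or if a joint passes its speed limit or range.

ROBOT

A 6-joint arm with a two-finger parallel gripper is mounted at the origin on the work surface. World frame = base frame: x ahead of the robot, y to its left, z up, the work surface at z = 0. Lengths are in mm, angles in rad, forces in N, time in s.
With the tool pointing down it reaches from about 300 to 775 mm from the base axis. Payload 14.6 kg.
Tool frame: the origin (TCP) lies midway between the tips of the shut fingers; the grasp point (between the pads) lies 19 mm behind it; z points along the fingers, x is the direction in which the jaws open and shut, and the axes are right-handed (so a half turn about z gives the same grasp; the last joint's range is limited). The gripper opens to 94 mm and grips with 3 to 60 N. Pads are 16 mm wide; open, the fingers measure 119 mm over their backs; the gripper's body (75 mm by 177 mm) begins 78 mm behind the grasp point.
Start: joints at [1.223, 0.3, 1.521, -0, 1.321, -0.067], TCP at [152.416, 528.449, 205.446] pointing down, gripper open.
Joint ranges: [-3.03, 3.03], [-0.79, 2.21], [0.23, 2.52], [-1.04, 4.18], [0, 3.07], [-2.55, 2.55]. Speed limits (rad/s): [2.22, 2.22, 2.57, 3.14, 3.14, 3.14].

INTERFACE

Orientations are given as a unit quaternion [w, x, y, z].
In Python, from station import env gives the robot as it stands.
- The arm moves only by the tool move_arm, never from a script. Its argument "deltas" is text: rows parted by semicolons, each of 7 numbers parted by spaces: the shift along the tool's x, y, z in m, then the turn, a rotation vector about the tool's x, y, z in rad, then the opening, from 0 (shut) to 1 (fully open). In form: tx ty tz rx ry rz fingers; .... A call has 1 to 12 rows; each row is the pose to reach, as a shift and turn from the pose commanded when the call began, along the tool's axes at that moment; what a row does not reach only later rows make up. A row lasts 1/8 s, in which the tool goes at most 62.5 mm and 10.7 degrees, less where a joint would pass 70% of its speed; a pose out of reach is approached as far as the arm can. A call with a gripper value outside its range is refused whole. The fingers move at their own pace and stop on an object; "squeeze" is the grip in N (left out, the last holds). Time passes only in rows, so rows that repeat a pose let the fingers close. It gives the time, the measured TCP pose, the force and the opening at its end, in the units of the state.
- env.sense(): the state, without advancing time (a new reading comes with each control period).
- env.get_image(name): name is "scene" or "side" or "wrist"; returns the picture (400x640x3 uint8, red, green, blue); there is no depth.
- env.get_calibration(name): a dict with "fx", "fy", "cx", "cy" (pixels), "rvec" (rotation vector, rad) and "tvec" (3), from world to camera coordinates, as OpenCV has them. Camera axes: x right, y down, z forward; pixel columns grow to the right and rows downward; lengths in mm; the calibration is good to about 2 mm. A picture is of the moment at which its call begins: read the wrist's pose just before it. get_calibration takes no time and is no camera call; for the wrist camera it gives the pose at the moment of the call.
- env.job_done(): hands the job in, once; it reports no verdict.
Trained networks look in the newest picture that a camera, given by its name, has taken for a name from the list of things; names that differ only in an ending like _2 or _b are one class to them, and where a whole thing is asked for, a point or a joint stands for the part that bears it (a point fixed in the world has none). Each returns a list of dicts, best first, with "conf" (0 to 1); they miss things now and then, are a little off and sometimes report something else, mostly with a low value. They report only what shows in the picture. A call takes as long as a camera call. They do not tell look-alikes from the thing itself.
- env.outline_of(thing, camera): "region" (400x640 bool, what is visible of it).
- env.place_of(thing, camera): "at" ([x, y, z] in mm, in world coordinates, good to about 4 mm: a listed point, or the origin of a listed thing).
The state is a dict: "t": time; "joint_positions": joint angles; "joint_vel": joint speeds; "tau": joint torques, N m; "tool_pos": TCP position; "tcp_rot": TCP orientation; "force": force on the tool from outside, world axes, zero at the start; "torque": the same for the moment, N m; "width": opening from 0.0 (shut) to 1.0 (fully open).
Only numpy, scipy, OpenCV 4.12 (cv2) and the standard library are available. Lean on these libraries where they do the work, as an engineer would, in place of code of your own. Each camera call takes 0.05 s, during which the arm holds its last target.

## Working session

There is one attempt and no reset: what is moved stays moved. The work goes in short steps, Python scripts to look and compute and a tool call to move; the robot and the scene stay as the last step left them, time stands still between calls to the robot, and variables do not carry over. Pictures are saved under pics/ and viewed, and the job is handed in when it is done.

Besides the shell and the picture viewer there is one more tool, called by a JSON object that holds its "op" and its "data". move_arm: Moves the arm, as the interface text tells. Its arguments: {"type":"object","properties":{"deltas":{"type":"string"},"squeeze":{"type":"number"}},"required":["deltas"]}

```bash
ls; mkdir -p pics; cat > h.py <<'E'
import numpy as np, cv2
from station import env
def save(img,n): cv2.imwrite('pics/'+n,img[:,:,::-1])
def cal(c):
    k=env.get_calibration(c);K=np.array([[k['fx'],0,k['cx']],[0,k['fy'],k['cy']],[0,0,1.]])
    return K,np.array(k['rvec'],float),np.array(k['tvec'],float)
def proj(c,p):
    K,r,t=cal(c); return cv2.projectPoints(np.array(p,float).reshape(-1,1,3),r,t,K,None)[0].reshape(-1,2)
def ray(c,uv,z,k=None):
    K,r,t=k or cal(c);R=cv2.Rodrigues(r)[0];C=-R.T@t
    d=R.T@np.linalg.inv(K)@np.array([uv[0],uv[1],1.]);return C+d*(z-C[2])/d[2]
E
python3 - <<'E'
from h import *
print(env.sense())
for c in ['scene','side','wrist']:
    save(env.get_image(c),c+'0.png')
for c in ['scene','side']:
  for n in ['cassette_a_mid','cassette_a_weight_top','tray']:
    for d in env.place_of(n,c): print(c,n,np.round(d['at'],1),round(d['conf'],2),proj(c,d['at']).round())
E
```

```text
pics
{'t': 0.0, 'joint_positions': array([ 1.22338026e+00,  3.00503658e-01,  1.52160824e+00, -8.68474304e-06,
        1.32067426e+00, -6.65875969e-02]), 'joint_vel': array([-1.15733801e-03,  1.39915529e-03,  5.05127423e-04, -6.17910337e-06,
        1.03308523e-03, -6.27135572e-04]), 'tau': array([ 1.46595667e-04, -5.31804836e+01, -3.52739775e+01,  7.09120464e-02,
        2.43364874e-02, -8.47310753e-05]), 'tool_pos': array([152.34036365, 528.20197586, 204.85697746]), 'tcp_rot': array([ 3.29755034e-04,  7.99108638e-01,  6.01186350e-01, -4.97383674e-04]), 'force': array([ 0.10568452, -0.05375667,  0.46979618]), 'torque': array([-0.06098999,  0.00117813, -0.01691332]), 'width': 1.0008349565938843}
scene cassette_a_mid [ 440.8 -477.9   -1.4] 0.23 [[276. 143.]]
scene tray [559.4 274.5  -2.2] 0.82 [[363. 268.]]
scene tray [265.9 402.2   0. ] 0.65 [[479. 257.]]
scene tray [735.1 125.1   5.4] 0.26 [[276. 256.]]
side cassette_a_mid [ 520.9 -256.    21.7] 0.59 [[354. 268.]]
side tray [553.8 278.2   0.8] 0.79 [[299. 166.]]
side tray [270.5 398.5   1.3] 0.64 [[209. 161.]]
```

View pics/scene0.png

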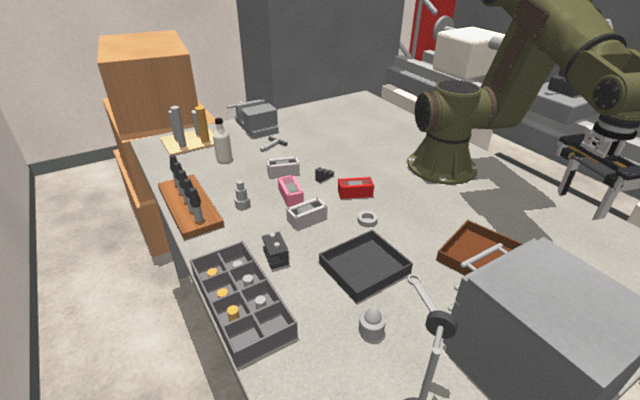

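View pics/side0.png

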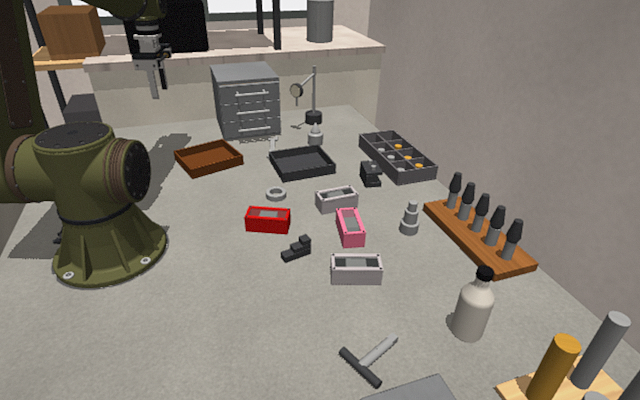

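View pics/wrist0.png

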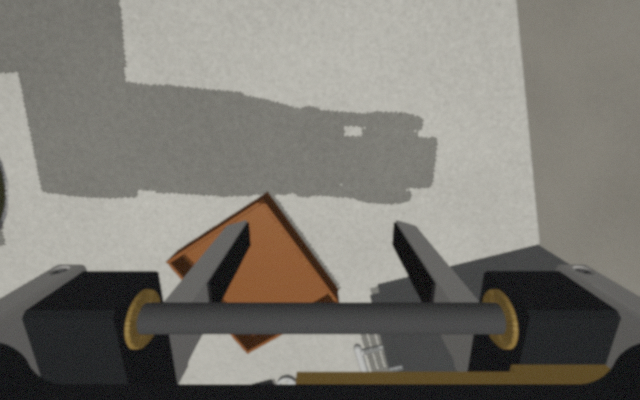

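The candidates in the scene picture are two grey cassettes at (283,167) and (307,212), which also show in the side view at (356,268) and (336,199). The look-alikes are pink (290,190) and red (356,187), and the dark tool holder at (276,249) could also be confused. The dark tray is at (365,265) and its brown look-alike at (478,250). I choose the two grey cassettes and the dark tray. Next I'll take close crops.

```bash
python3 - <<'E'
from h import *
a=cv2.imread('pics/side0.png')[170:300,265:395]
b=cv2.imread('pics/scene0.png')[145:235,255:385]
cv2.imwrite('pics/cs.png',cv2.resize(a,None,fx=4.5,fy=4.5,interpolation=cv2.INTER_CUBIC))
cv2.imwrite('pics/cc.png',cv2.resize(b,None,fx=6,fy=6,interpolation=cv2.INTER_CUBIC))
E
```

```text
(no output)
```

View pics/cs.png

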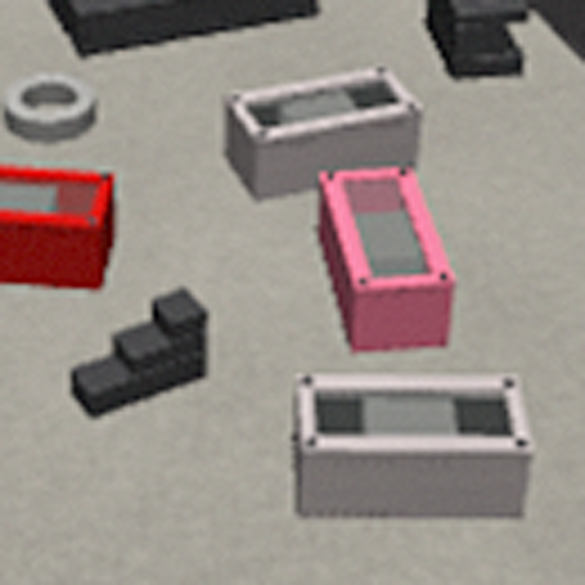

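View pics/cc.png

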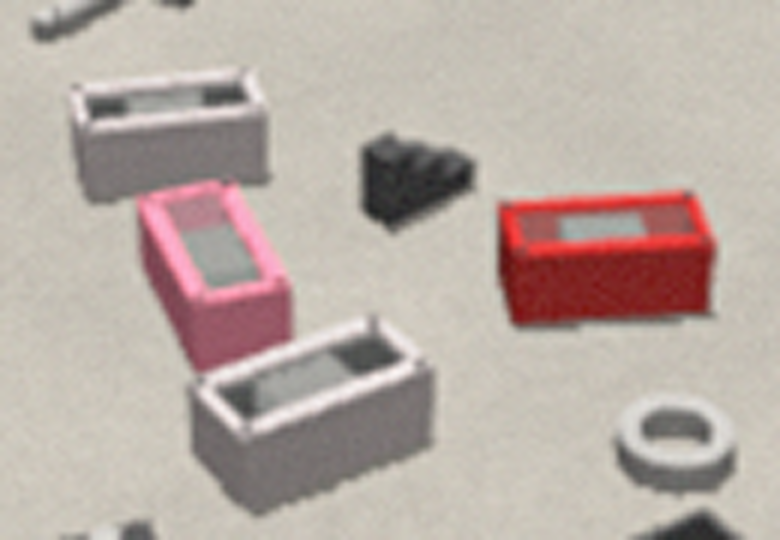

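Both grey boxes have windows with centred weights. The pink and red boxes are the look-alikes.

```bash
python3 - <<'E'
from h import *
from scipy.optimize import least_squares
S=lambda L:[(265+(x+.5)/4.5-.5,170+(y+.5)/4.5-.5) for x,y in L]
C=lambda L:[(255+(x+.5)/6-.5,145+(y+.5)/6-.5) for x,y in L]
obs={'N':dict(side=S([(295,375),(518,375),(532,452),(298,452)]),scene=C([(72,90),(250,68),(268,112),(82,130)])),
'F':dict(side=S([(225,93),(383,67),(421,106),(258,138)]),scene=C([(192,382),(372,317),(434,365),(248,435)]))}
for n,o in obs.items():
    for c in o:
        P=np.array([ray(c,q,45) for q in o[c]]);
        L=[round(np.linalg.norm(P[i]-P[i-1])) for i in (1,2,3,0)]
        i=0; e=(P[1]-P[0])+(P[2]-P[3]) if c=='side' else (P[1]-P[0])+(P[2]-P[3])
        w=(P[3]-P[0])+(P[2]-P[1])
        print(n,c,P.mean(0).round(1),L,'long deg',np.degrees(np.arctan2(e[1],e[0])).round(1),np.degrees(np.arctan2(w[1],w[0])).round(1))
for c in ['scene','side']:
  for n in ['tool_holder','stepped_shaft','ring_gauge','chuck_jaw','live_centre','spanner','chuck_key','oil_bottle']:
    for d in env.place_of(n,c)[:2]: print(c,n,np.round(d['at'],0),round(d['conf'],2),proj(c,d['at']).round())
E
```

```text
N side [ 522.8 -260.5   45. ] [112, 56, 111, 56] long deg -17.6 -109.2
N scene [ 520.1 -259.4   45. ] [108, 55, 108, 48] long deg 162.4 72.3
F side [585.3  21.3  45. ] [107, 51, 109, 55] long deg 1.2 -86.2
F scene [582.5  21.2  45. ] [105, 52, 107, 52] long deg -178.4 94.7
scene tool_holder [737. 125.   4.] 0.63 [[276. 257.]]
scene stepped_shaft [ 720. -141.   -4.] 0.88 [[244. 206.]]
scene ring_gauge [439. 124.   3.] 0.76 [[366. 221.]]
scene ring_gauge [ 521. -256.   25.] 0.54 [[283. 166.]]
scene chuck_jaw [ 418. -150.    1.] 0.54 [[323. 178.]]
scene live_centre [ 440. -477.   -5.] 0.69 [[277. 144.]]
scene live_centre [658. 440.  -5.] 0.59 [[371. 332.]]
scene spanner [497. 447.  -1.] 0.79 [[428. 303.]]
scene chuck_key [ 437. -478.   -4.] 0.57 [[277. 144.]]
scene oil_bottle [ 670. -461.   -2.] 0.78 [[224. 159.]]
side tool_holder [734. 125.   2.] 0.83 [[368. 180.]]
side stepped_shaft [ 725. -145.   -5.] 0.57 [[408. 232.]]
side ring_gauge [437. 122.   2.] 0.76 [[276. 195.]]
side chuck_jaw [ 415. -153.    2.] 0.56 [[295. 255.]]
side live_centre [660. 435.   3.] 0.78 [[314. 142.]]
side spanner [500. 445.  -2.] 0.48 [[272. 148.]]
side chuck_key [ 437. -477.   -1.] 0.64 [[359. 370.]]
side oil_bottle [ 670. -464.    1.] 0.65 [[466. 330.]]
```

```bash
cat >> h.py <<'E'
from scipy.spatial.transform import Rotation as Rn
def topdown(yaw_deg,tilt_deg=0):
    a=np.radians(yaw_deg);x=np.array([np.cos(a),np.sin(a),0]);z=np.array([0,0,-1.]);y=np.cross(z,x)
    return Rn.from_matrix(np.c_[x,y,z])*Rn.from_rotvec([np.radians(tilt_deg),0,0])
def delta(p0,R0,p1,R1):
    return np.round(R0.inv().apply(np.array(p1)-p0)/1000,4),np.round((R0.inv()*R1).as_rotvec(),4)
def cur():
    s=env.sense();q=s['tcp_rot'];return np.array(s['tool_pos']),Rn.from_quat([q[1],q[2],q[3],q[0]])
def yaw(R): v=R.as_matrix()[:,0];return np.degrees(np.arctan2(v[1],v[0]))
E
python3 - <<'E'
from h import *
for c,f in [('scene',(215,305,305,425)),('side',(135,195,255,350))]:
    im=cv2.imread(f'pics/{c}0.png')[f[0]:f[1],f[2]:f[3]]
    cv2.imwrite(f'pics/tr_{c}.png',cv2.resize(im,None,fx=6,fy=6,interpolation=cv2.INTER_CUBIC))
S=lambda L:[(265+(x+.5)/4.5-.5,170+(y+.5)/4.5-.5) for x,y in L]
for q in S([(320,170),(415,168),(455,278),(350,285)]): print('pink',ray('side',q,45).round())
p,R=cur();print(yaw(R))
print(delta(p,R,[584,21,205],topdown(92.5)))
E
```

```text
pink [556. -50.  45.]
pink [610. -65.  45.]
pink [ 588. -169.   45.]
pink [ 532. -158.   45.]
73.90962366699439
(array([-3.679e-01,  5.553e-01,  4.000e-04]), array([-0.    ,  0.    , -0.3245]))
```

View pics/tr_scene.png

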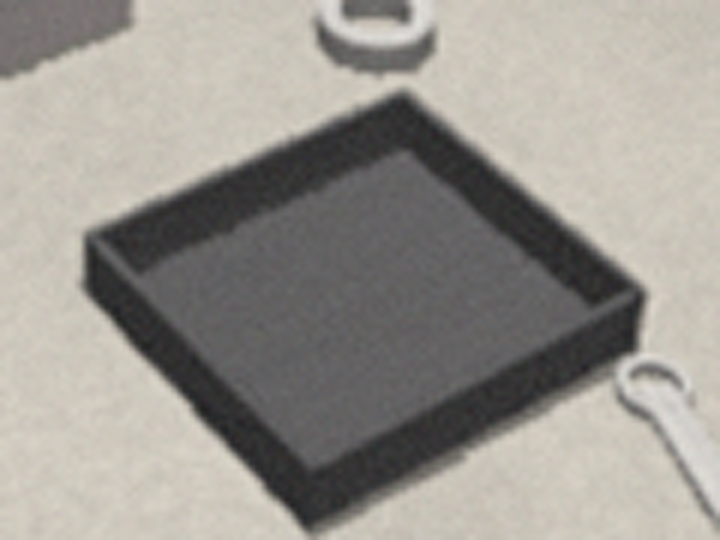

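View pics/tr_side.png

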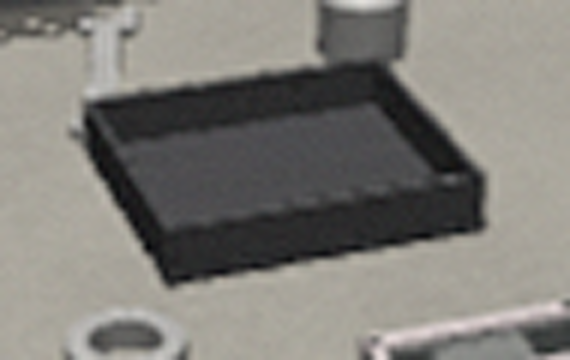

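{"op": "move_arm", "data": {"deltas": "-0.031 0.046 0 0 0 -0.027 0.85; -0.061 0.093 0 0 0 -0.054 0.85; -0.092 0.139 0 0 0 -0.081 0.85; -0.123 0.185 0 0 0 -0.108 0.85; -0.153 0.231 0 0 0 -0.135 0.85; -0.184 0.278 0 0 0 -0.162 0.85; -0.215 0.324 0 0 0 -0.189 0.85; -0.245 0.370 0 0 0 -0.216 0.85; -0.276 0.416 0 0 0 -0.243 0.85; -0.307 0.463 0 0 0 -0.270 0.85; -0.337 0.509 0 0 0 -0.298 0.85; -0.368 0.555 0 0 0 -0.3245 0.85", "squeeze": 40}}

```text
t: 2.75
tool_pos: [584.7, 19.5, 205.5]
tcp_rot: [0.0, 0.691, 0.723, 0.0]
force: [-0.2, 0.0, -0.2]
width: 0.852
```

```bash
python3 - <<'E'
from h import *
T=[(305+(x+.5)/6-.5,215+(y+.5)/6-.5) for x,y in [(405,92),(645,293),(310,472),(88,237)]]
P=np.array([ray('scene',q,35) for q in T]);print(P.round(),P.mean(0),[np.linalg.norm(P[i]-P[i-1]).round() for i in range(4)])
T=[(255+(x+.5)/6-.5,135+(y+.5)/6-.5) for x,y in [(85,103),(385,63),(484,180),(165,233)]]
P=np.array([ray('side',q,35) for q in T]);print(P.round(),P.mean(0),[np.linalg.norm(P[i]-P[i-1]).round() for i in range(4)])
im=env.get_image('wrist');K=cal('wrist')
p,R=cur();print(p,yaw(R))
for n in ['cassette_a_mid','cassette_a_weight_top']:
    for d in env.place_of(n,'wrist'): print(n,np.round(d['at'],1),round(d['conf'],2),proj('wrist',d['at']).round())
for pt in [(584,21,45),(584,21,22)]: print(proj('wrist',pt))
save(im,'w1.png')
E
```

```text
[[473. 196.  35.]
 [467. 353.  35.]
 [645. 360.  35.]
 [650. 205.  35.]] [558.92974377 278.47640019  35.        ] [np.float64(177.0), np.float64(157.0), np.float64(178.0), np.float64(156.0)]
[[466. 343.  35.]
 [644. 344.  35.]
 [648. 192.  35.]
 [472. 185.  35.]] [557.53178971 265.95183742  35.        ] [np.float64(158.0), np.float64(178.0), np.float64(152.0), np.float64(176.0)]
[587.25827837  14.87615524 204.85811387] 92.45457647962623
cassette_a_mid [ 522.1 -263.8   21.2] 0.86 [[ 87. 114.]]
[[322.20774462 179.18075105]]
[[322.12365571 174.99083414]]
```

View pics/w1.png

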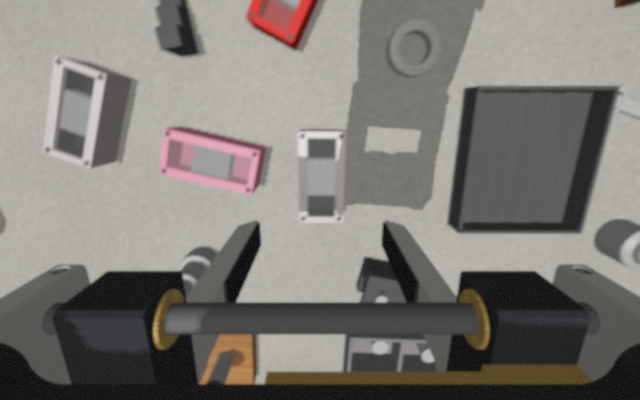

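```bash
python3 - <<'E'
from h import *
p,R=cur();print(p,yaw(R)); k=cal('wrist')
im=env.get_image('wrist');print(cur()[0])
crop=im[110:240,270:370];save(cv2.resize(crop,None,fx=4.5,fy=4.5,interpolation=cv2.INTER_CUBIC),'w2.png')
import pickle;pickle.dump(k,open('k.pkl','wb'))
save(im,'w2f.png')
E
```

```text
[584.3557014   19.26035576 204.66018935] 92.344275654836
[583.68707848  20.54142467 204.91714491]
```

View pics/w2.png

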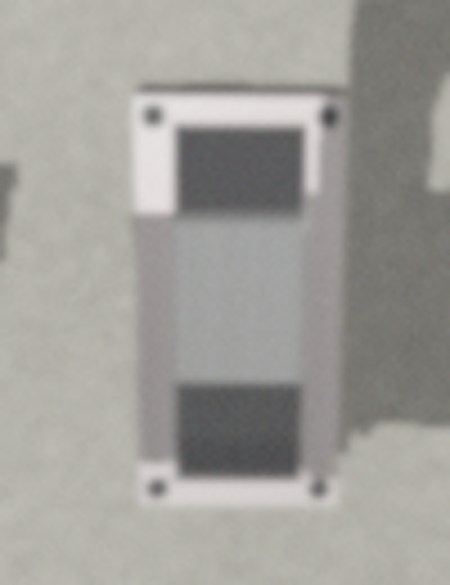

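```bash
python3 - <<'E'
from h import *
import pickle;k=pickle.load(open('k.pkl','rb'))
for L in ([(152,117),(330,117),(319,488),(157,488)],[(133,94),(348,92),(337,504),(138,504)]):
    P=np.array([ray('wrist',(270+(x+.5)/4.5-.5,110+(y+.5)/4.5-.5),45,k) for x,y in L])
    a=(P[0]+P[1]-P[2]-P[3])/2
    print(P.round(),P.mean(0),np.linalg.norm(a),np.degrees(np.arctan2(a[1],a[0])),np.linalg.norm(P[0]-P[1]),np.linalg.norm(P[2]-P[3]))
p,R=cur();print(p,yaw(R))
E
```

```text
[[534.  -2.  45.]
 [532.  42.  45.]
 [632.  45.  45.]
 [634.   1.  45.]] [583.05797441  21.68459737  45.        ] 99.68469823858182 -177.99359533269242 44.89747816067581 44.148671892395065
[[529.  -7.  45.]
 [526.  47.  45.]
 [636.  51.  45.]
 [639.  -4.  45.]] [582.42473552  21.52205821  45.        ] 110.28514352968271 -177.95292213359085 53.97141416521236 54.420792609171556
[583.68707848  20.54142467 204.91714491] 92.41510442879957
```

{"op": "move_arm", "data": {"deltas": "0 -0.001 0.040 0 0 0.008 0.85; 0 -0.001 0.080 0 0 0.008 0.85; 0 -0.001 0.120 0 0 0.008 0.85; 0 -0.001 0.155 0 0 0.008 0.85; 0 -0.001 0.180 0 0 0.008 0.85; 0 -0.001 0.194 0 0 0.008 0.85; 0 -0.001 0.200 0 0 0.008 0.85; 0 -0.001 0.200 0 0 0.008 0.85; 0 -0.001 0.200 0 0 0.008 0.85; 0 -0.001 0.200 0 0 0.008 0.4; 0 -0.001 0.200 0 0 0.008 0.4; 0 -0.001 0.200 0 0 0.008 0.4", "squeeze": 40}}

```text
t: 4.45
tool_pos: [582.8, 21.0, 5.6]
tcp_rot: [0.0, 0.694, 0.72, 0.0]
force: [0.3, -0.0, 2.2]
width: 0.571
```

{"op": "move_arm", "data": {"deltas": "0 0 0 0 0 0 0.4; 0 0 0 0 0 0 0.4; 0 0 -0.003 0 0 0 0.4; 0 0 -0.003 0 0 0 0.4"}}

```text
t: 4.95
tool_pos: [582.5, 21.0, 8.3]
tcp_rot: [-0.0, 0.694, 0.72, -0.0]
force: [-0.7, -0.2, -4.2]
width: 0.574
```

{"op": "move_arm", "data": {"deltas": "0 0 -0.015 0 0 0 0.4; 0 0 -0.035 0 0 0 0.4; 0 0 -0.060 -0.05 0 0 0.4; 0 0 -0.085 -0.12 0 0 0.4; 0 0 -0.105 -0.20 0 0 0.4; 0 0 -0.115 -0.28 0 0 0.4; 0 0 -0.120 -0.36 0 0 0.4; 0 0 -0.120 -0.44 0 0 0.4; 0 0 -0.120 -0.47 0 0 0.4; 0 0 -0.120 -0.47 0 0 0.4; 0 0 -0.120 -0.47 0 0 0.4; 0 0 -0.120 -0.47 0 0 0.4"}}

```text
t: 6.45
tool_pos: [582.9, 21.0, 128.7]
tcp_rot: [0.162, 0.675, 0.7, 0.167]
force: [-0.3, -0.4, -4.5]
width: 0.572
```

{"op": "move_arm", "data": {"deltas": "0 0 0 0 0 0 0.4; 0 0 0 0 0 0 0.4; 0 0 0 0 0 0 0.4"}}

```text
t: 6.82
tool_pos: [582.7, 21.0, 128.4]
tcp_rot: [0.162, 0.675, 0.7, 0.168]
force: [0.5, 1.1, -4.7]
width: 0.571
```

```bash
python3 - <<'E'
from h import *
print(env.sense()['t'],env.sense()['width'],cur()[0])
save(env.get_image('wrist'),'w3.png')
im=env.get_image('side');a=im[130:260,270:420];save(cv2.resize(a,None,fx=4,fy=4,interpolation=cv2.INTER_CUBIC),'s3.png')
im=env.get_image('scene');a=im[100:250,220:400];save(cv2.resize(a,None,fx=4,fy=4,interpolation=cv2.INTER_CUBIC),'c3.png')
E
```

```text
6.825 0.5706621454756364 [582.70116392  21.01637598 128.39864294]
```

View pics/w3.png

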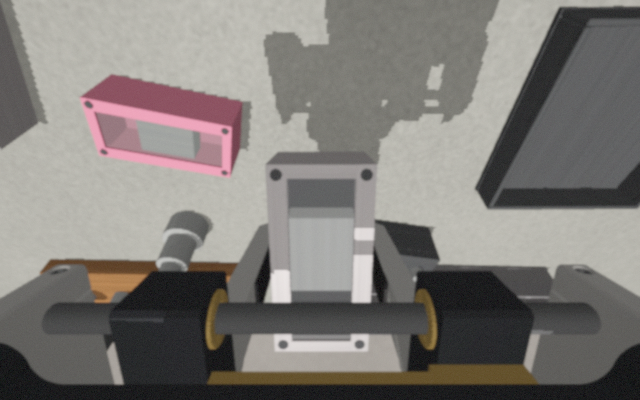

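View pics/s3.png

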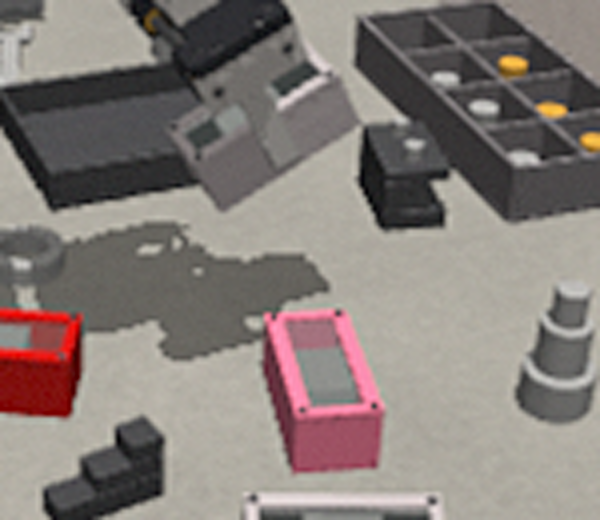

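View pics/c3.png

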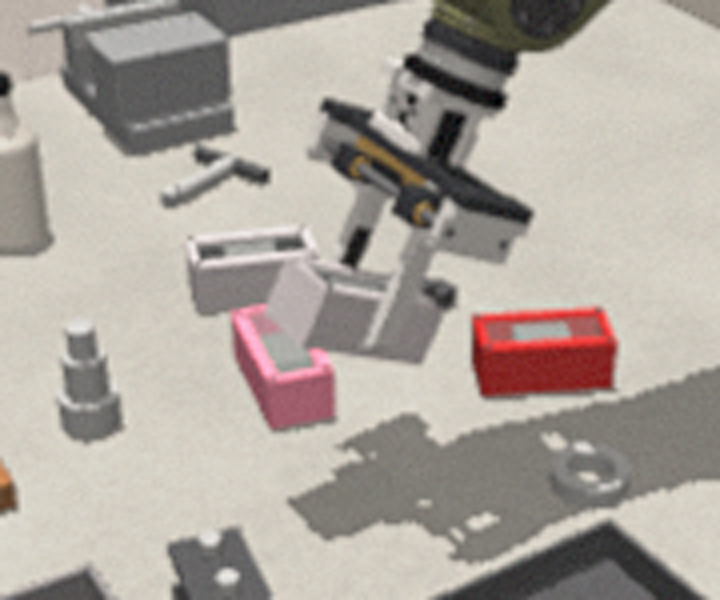

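```bash
python3 - <<'E'
from h import *
p,R=cur()
def pt(x,y,zup): # tool coords; cassette centre at tcp, up along -z ; tool y = along length
    c=p+R.apply([0,0,-(22.5-6+0)]); return c+R.apply([x,y,-zup])
print('ends height',pt(0,-55,0)[2],pt(0,55,0)[2])
for y in (-48,-26-22,-22,0,22,48): print(y,proj('wrist',pt(0,y,15.5))[0].round(),proj('wrist',pt(0,y,22.5))[0].round())
E
```

```text
ends height 118.22696619994505 168.0402770211721
-48 [321. 174.] [321. 177.]
-48 [321. 174.] [321. 177.]
-22 [321. 221.] [321. 226.]
0 [321. 258.] [321. 264.]
22 [321. 292.] [321. 300.]
48 [321. 330.] [321. 339.]
```

```bash
python3 - <<'E'
import cv2
im=cv2.imread('pics/w3.png')[145:355,255:385]
cv2.imwrite('pics/w3c.png',cv2.resize(im,None,fx=2.8,fy=2.8,interpolation=cv2.INTER_CUBIC))
E
```

```text
(no output)
```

View pics/w3c.png

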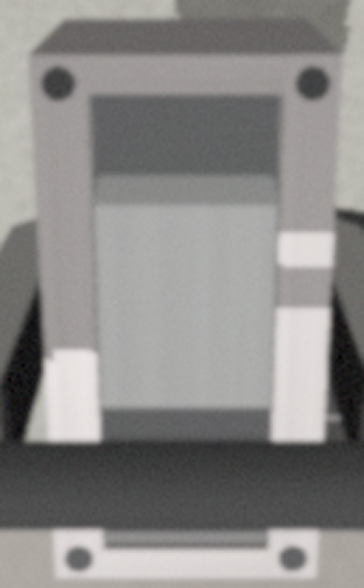

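The weight's top spans v = 218..291, and a centred weight would span 221..292. It hasn't moved at a 27° tilt, so this cassette is sound and goes back where it was.

```bash
python3 - <<'E'
from h import *
p,R=cur();print(p)
for z,t in [(110,-18),(90,-9),(60,0),(25,0),(10,0),(5.6,0)]: print(z,delta(p,R,[583,21,z],topdown(92,t)))
E
```

```text
[582.70172889  21.02846007 128.42242633]
110 (array([-0.    , -0.0081,  0.0166]), array([ 0.1558, -0.0003,  0.0007]))
90 (array([-0.    , -0.0171,  0.0344]), array([ 3.129e-01, -3.000e-04,  8.000e-04]))
60 (array([-0.    , -0.0307,  0.0611]), array([ 4.7e-01, -2.0e-04,  8.0e-04]))
25 (array([-0.    , -0.0466,  0.0923]), array([ 4.7e-01, -2.0e-04,  8.0e-04]))
10 (array([-0.    , -0.0534,  0.1057]), array([ 4.7e-01, -2.0e-04,  8.0e-04]))
5.6 (array([-0.    , -0.0554,  0.1096]), array([ 4.7e-01, -2.0e-04,  8.0e-04]))
```

{"op": "move_arm", "data": {"deltas": "0 -0.004 0.008 0.08 0 0 0.4; 0 -0.008 0.017 0.16 0 0 0.4; 0 -0.013 0.026 0.24 0 0 0.4; 0 -0.017 0.034 0.32 0 0 0.4; 0 -0.024 0.048 0.40 0 0 0.4; 0 -0.031 0.061 0.47 0 0 0.4; 0 -0.039 0.077 0.47 0 0 0.4; 0 -0.046 0.092 0.47 0 0 0.4; 0 -0.051 0.101 0.47 0 0 0.4; 0 -0.0535 0.106 0.47 0 0 0.4; 0 -0.0545 0.1078 0.47 0 0 0.4; 0 -0.0545 0.1078 0.47 0 0 0.4"}}

```text
t: 8.48
tool_pos: [583.1, 21.0, 8.0]
tcp_rot: [0.0, 0.694, 0.72, 0.0]
force: [-0.0, 0.4, -3.9]
width: 0.572
```

```bash
python3 - <<'E'
from h import *
s=env.sense();print(s['t'],s['tool_pos'],s['force'],s['width'],np.degrees(cur()[1].as_matrix()[:,2]))
E
```

```text
8.475 [583.13603876  21.00110285   7.98975584] [-0.0411502   0.35969288 -3.92154094] 0.5722391028093956 [ 3.91653244e-02 -6.09710104e-04 -5.72957661e+01]
```

Lower the last 2–3 mm gently, release a little, then rise.

{"op": "move_arm", "data": {"deltas": "0 0 0.001 0 0 0 0.4; 0 0 0.0018 0 0 0 0.4; 0 0 0.0024 0 0 0 0.4; 0 0 0.0026 0 0 0 0.4; 0 0 0.0026 0 0 0 0.4"}}

```text
t: 9.1
tool_pos: [583.0, 21.0, 5.6]
tcp_rot: [0.0, 0.694, 0.72, 0.0]
force: [-5.4, 0.1, 6.0]
width: 0.575
```

{"op": "move_arm", "data": {"deltas": "0 0 0 0 0 0 0.7; 0 0 0 0 0 0 0.8; 0 0 0 0 0 0 0.85; 0 0 0 0 0 0 0.85; 0 0 -0.02 0 0 0 0.85; 0 0 -0.05 0 0 0 0.85; 0 0 -0.09 0 0 0 0.85; 0 0 -0.14 0 0 0 0.85; 0 0 -0.18 0 0 0 0.85; 0 0 -0.20 0 0 0 0.85"}}

```text
t: 10.35
tool_pos: [583.4, 21.0, 209.2]
tcp_rot: [0.002, 0.694, 0.72, 0.001]
force: [0.2, 1.0, -0.0]
width: 0.849
```

```bash
python3 - <<'E'
from h import *
p,R=cur();print(p,yaw(R))
print(delta(p,R,[521.5,-260,205],topdown(72.4)))
E
```

```text
[583.35577814  21.02131213 209.20726656] 92.04567752005202
(array([-0.2786, -0.0719,  0.004 ]), array([ 0.0044, -0.0005,  0.3429]))
```

{"op": "move_arm", "data": {"deltas": "-0.02 -0.005 0 0 0 0.025 0.85; -0.06 -0.015 0 0 0 0.075 0.85; -0.105 -0.027 0 0 0 0.13 0.85; -0.150 -0.039 0 0 0 0.185 0.85; -0.195 -0.051 0 0 0 0.24 0.85; -0.235 -0.061 0 0 0 0.29 0.85; -0.265 -0.068 0 0 0 0.325 0.85; -0.2785 -0.072 0 0 0 0.343 0.85; -0.2785 -0.072 0 0 0 0.343 0.85; -0.2785 -0.072 0 0 0 0.343 0.85; -0.2785 -0.072 0 0 0 0.343 0.85; -0.2785 -0.072 0 0 0 0.343 0.85"}}

```text
t: 11.85
tool_pos: [521.1, -259.3, 205.1]
tcp_rot: [0.0, 0.807, 0.591, 0.0]
force: [0.3, 0.1, -0.6]
width: 0.851
```

```bash
python3 - <<'E'
from h import *
import pickle
p,R=cur();print(p,yaw(R)); k=cal('wrist');pickle.dump(k,open('k.pkl','wb'))
im=env.get_image('wrist');save(im,'w4f.png')
crop=im[110:240,270:370];save(cv2.resize(crop,None,fx=4.5,fy=4.5,interpolation=cv2.INTER_CUBIC),'w4.png')
E
```

```text
[ 521.13741374 -259.26945463  205.12026896] 72.45216202153134
```

View pics/w4f.png

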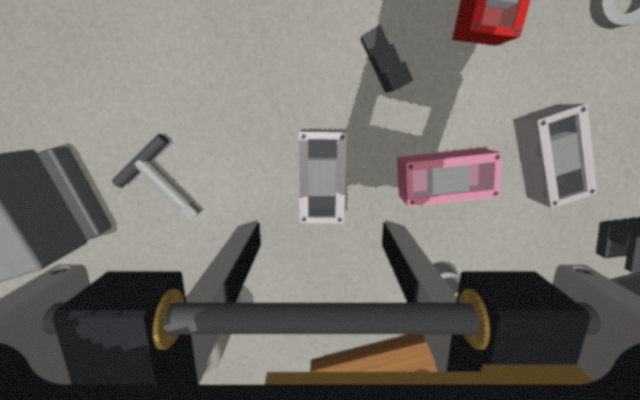

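View pics/w4.png

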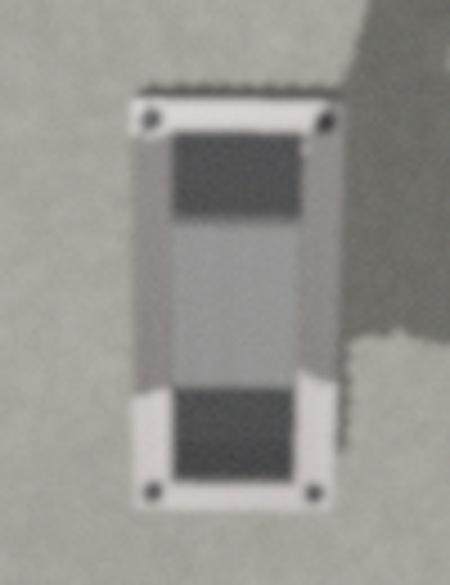

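The gripper is over the second grey cassette at (323,176), and its weight is still centred. The sound one stands at (565,155).

```bash
python3 - <<'E'
from h import *
import pickle;k=pickle.load(open('k.pkl','rb'))
P=np.array([ray('wrist',(270+(x+.5)/4.5-.5,110+(y+.5)/4.5-.5),45,k) for x,y in [(150,120),(325,121),(313,492),(152,492)]])
a=(P[0]+P[1]-P[2]-P[3])/2
c=P.mean(0);print(c,np.linalg.norm(a),np.degrees(np.arctan2(a[1],a[0])))
p,R=cur();print(delta(p,R,[c[0],c[1],5.6],topdown(np.degrees(np.arctan2(a[1],a[0]))-90)))
E
```

```text
[ 521.49571859 -258.52124476   45.        ] 100.13864899032916 161.758007316093
(array([1.000e-03, 1.000e-04, 1.995e-01]), array([0.    , 0.    , 0.0118]))
```

{"op": "move_arm", "data": {"deltas": "0.001 0 0.040 0 0 0.012 0.85; 0.001 0 0.080 0 0 0.012 0.85; 0.001 0 0.120 0 0 0.012 0.85; 0.001 0 0.155 0 0 0.012 0.85; 0.001 0 0.180 0 0 0.012 0.85; 0.001 0 0.194 0 0 0.012 0.85; 0.001 0 0.1995 0 0 0.012 0.85; 0.001 0 0.1995 0 0 0.012 0.85; 0.001 0 0.1995 0 0 0.012 0.85; 0.001 0 0.1995 0 0 0.012 0.4; 0.001 0 0.1995 0 0 0.012 0.4; 0.001 0 0.1995 0 0 0.012 0.4", "squeeze": 40}}

```text
t: 13.4
tool_pos: [521.3, -258.9, 5.7]
tcp_rot: [0.0, 0.811, 0.586, 0.0]
force: [-0.4, 0.4, 1.1]
width: 0.571
```

{"op": "move_arm", "data": {"deltas": "0 0 0 0 0 0 0.4; 0 0 0 0 0 0 0.4; 0 0 -0.003 0 0 0 0.4; 0 0 -0.003 0 0 0 0.4"}}

```text
t: 13.9
tool_pos: [521.0, -258.9, 8.3]
tcp_rot: [-0.0, 0.811, 0.586, -0.0]
force: [0.1, -0.0, -5.9]
width: 0.572
```

{"op": "move_arm", "data": {"deltas": "0 0 -0.015 0 0 0 0.4; 0 0 -0.035 0 0 0 0.4; 0 0 -0.060 -0.05 0 0 0.4; 0 0 -0.085 -0.12 0 0 0.4; 0 0 -0.105 -0.20 0 0 0.4; 0 0 -0.115 -0.28 0 0 0.4; 0 0 -0.120 -0.36 0 0 0.4; 0 0 -0.120 -0.44 0 0 0.4; 0 0 -0.120 -0.47 0 0 0.4; 0 0 -0.120 -0.47 0 0 0.4; 0 0 -0.120 -0.47 0 0 0.4; 0 0 -0.120 -0.47 0 0 0.4"}}

```text
t: 15.4
tool_pos: [521.4, -259.0, 128.8]
tcp_rot: [0.189, 0.788, 0.57, 0.136]
force: [-0.0, 0.2, -4.6]
width: 0.572
```

{"op": "move_arm", "data": {"deltas": "0 0 0 0 0 0 0.4; 0 0 0 0 0 0 0.4; 0 0 0 0 0 0 0.4"}}

```text
t: 15.78
tool_pos: [521.2, -258.9, 128.5]
tcp_rot: [0.189, 0.788, 0.57, 0.136]
force: [-0.4, 0.0, -6.2]
width: 0.574
```

```bash
python3 - <<'E'
from h import *
print(env.sense()['t'],env.sense()['width'],cur()[0])
im=env.get_image('wrist')[145:355,255:385]
save(cv2.resize(im,None,fx=2.8,fy=2.8,interpolation=cv2.INTER_CUBIC),'w5.png')
E
```

```text
15.775 0.5742351863130604 [ 521.21463472 -258.9300021   128.53201929]
```

View pics/w5.png

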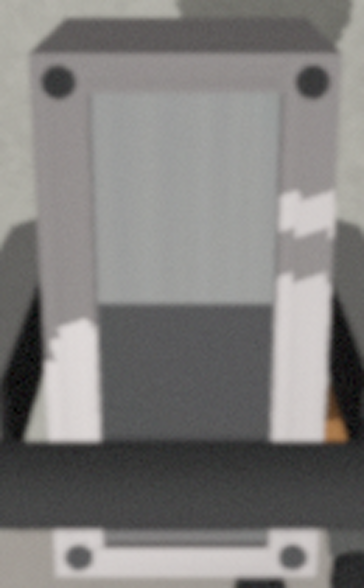

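The weight has slid against the low end, so this is the loose one. I'll carry it still tilted and smoothly to the tray.

```bash
python3 - <<'E'
from h import *
p,R=cur();print(p,yaw(R))
A=np.array([521.2,-259,128.5]);B=np.array([557,274,135])
for i,s in enumerate(np.concatenate([[.01,.035,.08],np.linspace(.14,.92,14),[.965,.99,1]])):
    d=delta(p,R,A+s*(B-A),topdown(71.8+s*20.2,-27)); print(i,d[0].round(3),d[1].round(3))
E
```

```text
[ 521.22012028 -258.89908614  128.50459837] 71.70708998434286
0 [ 0.005 -0.001 -0.001] [-0.001  0.002 -0.005]
1 [ 0.018 -0.004 -0.002] [-0.001  0.006 -0.012]
2 [ 0.041 -0.009 -0.005] [-0.001  0.014 -0.027]
3 [ 0.072 -0.016 -0.009] [-0.001  0.023 -0.046]
4 [ 0.103 -0.023 -0.013] [-0.001  0.033 -0.064]
5 [ 0.134 -0.03  -0.017] [-0.001  0.042 -0.083]
6 [ 0.165 -0.037 -0.021] [-0.001  0.052 -0.102]
7 [ 0.196 -0.044 -0.025] [-0.001  0.061 -0.121]
8 [ 0.228 -0.051 -0.029] [-0.001  0.071 -0.14 ]
9 [ 0.258 -0.058 -0.033] [-0.001  0.081 -0.159]
10 [ 0.29  -0.065 -0.037] [-0.001  0.09  -0.177]
11 [ 0.321 -0.072 -0.041] [-0.001  0.1   -0.196]
12 [ 0.352 -0.079 -0.045] [-0.001  0.109 -0.215]
13 [ 0.383 -0.086 -0.049] [-0.001  0.119 -0.234]
14 [ 0.414 -0.093 -0.053] [-0.001  0.129 -0.253]
15 [ 0.445 -0.1   -0.057] [-0.001  0.138 -0.272]
16 [ 0.476 -0.107 -0.061] [-0.001  0.148 -0.291]
17 [ 0.499 -0.112 -0.064] [-0.001  0.155 -0.305]
18 [ 0.512 -0.115 -0.066] [-0.001  0.159 -0.313]
19 [ 0.517 -0.116 -0.066] [-0.001  0.16  -0.316]
```

{"op": "move_arm", "data": {"deltas": "0.005 -0.001 -0.001 0 0.002 -0.005 0.4; 0.018 -0.004 -0.002 0 0.006 -0.012 0.4; 0.041 -0.009 -0.005 0 0.014 -0.027 0.4; 0.072 -0.016 -0.009 0 0.023 -0.046 0.4; 0.103 -0.023 -0.013 0 0.033 -0.064 0.4; 0.134 -0.030 -0.017 0 0.042 -0.083 0.4; 0.165 -0.037 -0.021 0 0.052 -0.102 0.4; 0.196 -0.044 -0.025 0 0.061 -0.121 0.4; 0.228 -0.051 -0.029 0 0.071 -0.140 0.4; 0.252 -0.057 -0.032 0 0.079 -0.155 0.4; 0.262 -0.059 -0.0335 0 0.082 -0.161 0.4; 0.264 -0.0595 -0.034 0 0.083 -0.163 0.4"}}

```text
t: 17.32
tool_pos: [539.0, 13.8, 132.0]
tcp_rot: [0.175, 0.733, 0.64, 0.153]
force: [-0.2, -0.4, -6.0]
width: 0.571
```

```bash
python3 - <<'E'
from h import *
p,R=cur();print(p,yaw(R),env.sense()['t'])
A=p;B=np.array([557,274,135])
for i,s in enumerate([.02,.08,.18,.30,.42,.54,.66,.78,.88,.95,.99,1]):
    d=delta(p,R,A+s*(B-A),topdown(yaw(R)+s*(92-yaw(R)),-27)); print(i,d[0].round(3),d[1].round(3))
E
```

```text
[539.01106483  13.77171265 131.97631968] 82.2441315305261 17.325
0 [ 0.005 -0.    -0.   ] [-0.001  0.001 -0.003]
1 [ 0.021 -0.001 -0.001] [-0.001  0.006 -0.012]
2 [ 0.047 -0.002 -0.002] [-0.001  0.014 -0.027]
3 [ 0.078 -0.004 -0.003] [-0.001  0.023 -0.046]
4 [ 0.109 -0.006 -0.004] [-0.001  0.032 -0.064]
5 [ 0.14  -0.008 -0.006] [-0.001  0.042 -0.082]
6 [ 0.172 -0.009 -0.007] [-0.001  0.051 -0.1  ]
7 [ 0.203 -0.011 -0.008] [-0.001  0.06  -0.118]
8 [ 0.229 -0.012 -0.009] [-0.001  0.068 -0.134]
9 [ 0.247 -0.013 -0.01 ] [-0.001  0.073 -0.144]
10 [ 0.258 -0.014 -0.01 ] [-0.001  0.076 -0.15 ]
11 [ 0.26  -0.014 -0.01 ] [-0.001  0.077 -0.152]
```

{"op": "move_arm", "data": {"deltas": "0.005 0 0 0 0.001 -0.003 0.4; 0.021 -0.001 -0.001 0 0.006 -0.012 0.4; 0.047 -0.002 -0.002 0 0.014 -0.027 0.4; 0.078 -0.004 -0.003 0 0.023 -0.046 0.4; 0.109 -0.006 -0.004 0 0.032 -0.064 0.4; 0.140 -0.008 -0.006 0 0.042 -0.082 0.4; 0.172 -0.009 -0.007 0 0.051 -0.100 0.4; 0.203 -0.011 -0.008 0 0.060 -0.118 0.4; 0.229 -0.012 -0.009 0 0.068 -0.134 0.4; 0.247 -0.013 -0.010 0 0.073 -0.144 0.4; 0.258 -0.014 -0.010 0 0.076 -0.150 0.4; 0.260 -0.014 -0.010 0 0.077 -0.152 0.4"}}

```text
t: 18.82
tool_pos: [557.6, 273.2, 134.3]
tcp_rot: [0.162, 0.676, 0.699, 0.167]
force: [-0.2, 0.2, -5.4]
width: 0.569
```

```bash
python3 - <<'E'
from h import *
p,R=cur();print(p,yaw(R),env.sense()['t'])
for i,(z,t) in enumerate([(131,-23),(122,-18),(112,-13),(101,-8),(90,-3),(78,0),(62,0),(46,0),(32,0),(22,0),(15,0),(13,0)]):
    d=delta(p,R,[557,274,z],topdown(92,t)); print(z,d[0].round(4),d[1].round(3))
import pickle;pickle.dump(cal('wrist'),open('k.pkl','wb'))
save(env.get_image('wrist'),'w6.png')
im=env.get_image('side');a=im[60:220,230:390];save(cv2.resize(a,None,fx=3.5,fy=3.5,interpolation=cv2.INTER_CUBIC),'s6.png')
E
```

```text
[557.58306629 273.16582151 134.31415027] 91.95649781086286 18.825
131 [ 0.0009 -0.002   0.0027] [ 0.068  0.    -0.001]
122 [ 0.0009 -0.0061  0.0107] [ 0.156  0.    -0.001]
112 [ 0.0009 -0.0106  0.0196] [ 0.243  0.    -0.001]
101 [ 0.0009 -0.0156  0.0295] [ 0.33   0.    -0.001]
90 [ 0.0009 -0.0206  0.0393] [ 0.417  0.    -0.001]
78 [ 0.0009 -0.026   0.05  ] [ 0.47   0.    -0.001]
62 [ 0.0009 -0.0332  0.0642] [ 0.47   0.    -0.001]
46 [ 0.0009 -0.0405  0.0785] [ 0.47   0.    -0.001]
32 [ 0.0009 -0.0468  0.091 ] [ 0.47   0.    -0.001]
22 [ 0.0009 -0.0513  0.0999] [ 0.47   0.    -0.001]
15 [ 0.0009 -0.0545  0.1061] [ 0.47   0.    -0.001]
13 [ 0.0009 -0.0554  0.1079] [ 0.47   0.    -0.001]
```

View pics/w6.png

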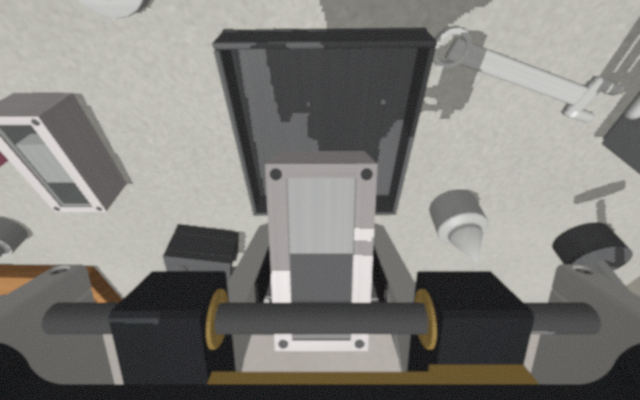

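View pics/s6.png

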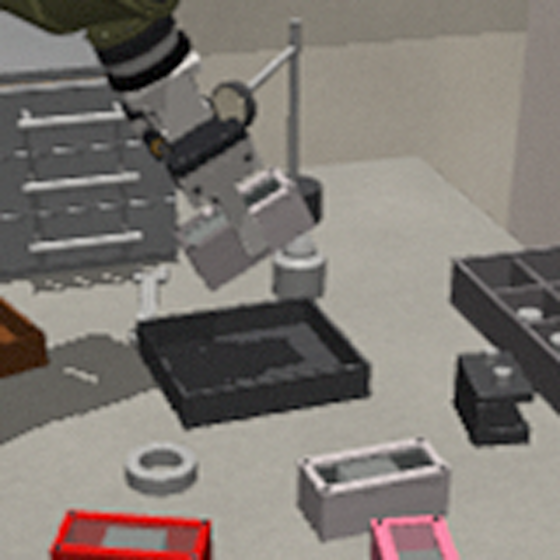

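```bash
python3 - <<'E'
from h import *
import pickle;k=pickle.load(open('k.pkl','rb'))
P=np.array([ray('wrist',q,35,k) for q in [(217,38),(435,36),(395,214),(250,214)]]);print(P.round(),P.mean(0))
print(ray('side',(318,117),0),ray('scene',(440,325),0))
E
```

```text
[[468. 198.  35.]
 [461. 349.  35.]
 [641. 358.  35.]
 [647. 198.  35.]] [554.21533545 275.81033784  35.        ]
[757.28636243 679.9442294    0.        ] [517.96045102 506.94927906   0.        ]
```

{"op": "move_arm", "data": {"deltas": "0 -0.002 0.003 0.068 0 0 0.4; 0 -0.006 0.011 0.156 0 0 0.4; 0 -0.0105 0.0195 0.243 0 0 0.4; 0 -0.0155 0.0295 0.33 0 0 0.4; 0 -0.0205 0.039 0.41 0 0 0.4; 0 -0.026 0.050 0.455 0 0 0.4; 0 -0.033 0.064 0.47 0 0 0.4; 0 -0.0405 0.0785 0.47 0 0 0.4; 0 -0.047 0.091 0.47 0 0 0.4; 0 -0.0515 0.100 0.47 0 0 0.4; 0 -0.054 0.105 0.47 0 0 0.4; 0 -0.0545 0.106 0.47 0 0 0.4"}}

```text
t: 20.42
tool_pos: [557.0, 273.1, 15.2]
tcp_rot: [0.0, 0.695, 0.719, 0.0]
force: [-0.5, 0.6, -5.3]
width: 0.569
```

```bash
python3 - <<'E'
from h import *
s=env.sense();print(s['t'],s['tool_pos'],s['force'],s['width'],cur()[1].as_matrix()[:,2])
im=env.get_image('wrist')[100:385,200:440];save(cv2.resize(im,None,fx=2,fy=2),'w7.png')
E
```

```text
20.425 [557.00988231 273.14365412  15.2391101 ] [-0.51106205  0.64185813 -5.28862653] 0.5694126425965921 [ 6.30645872e-05 -2.15829646e-05 -9.99999998e-01]
```

View pics/w7.png

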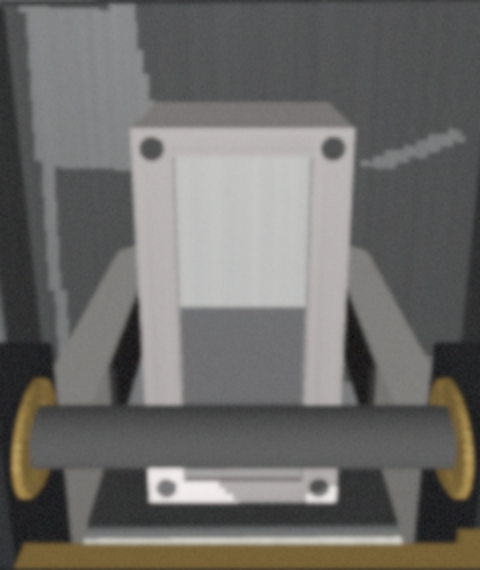

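The weight is still at the end and the cassette is level inside the tray, about 4.6 mm above the floor.

{"op": "move_arm", "data": {"deltas": "0 0 0.0015 0 0 0 0.4; 0 0 0.003 0 0 0 0.4; 0 0 0.004 0 0 0 0.4; 0 0 0.0046 0 0 0 0.4; 0 0 0.005 0 0 0 0.4; 0 0 0.005 0 0 0 0.4"}}

```text
t: 21.22
tool_pos: [557.1, 273.1, 10.7]
tcp_rot: [0.0, 0.695, 0.719, 0.0]
force: [-2.8, -2.1, 1.0]
width: 0.57
```

{"op": "move_arm", "data": {"deltas": "0 0 0 0 0 0 0.62; 0 0 0 0 0 0 0.66; 0 0 0 0 0 0 0.7; 0 0 0 0 0 0 0.75; 0 0 0 0 0 0 0.75; 0 0 -0.02 0 0 0 0.75; 0 0 -0.05 0 0 0 0.75; 0 0 -0.09 0 0 0 0.75; 0 0 -0.14 0 0 0 0.75; 0 0 -0.18 0 0 0 0.75; 0 0 -0.20 0 0 0 0.75; 0 0 -0.20 0 0 0 0.75"}}

```text
t: 22.72
tool_pos: [557.4, 273.3, 213.0]
tcp_rot: [0.001, 0.695, 0.719, 0.002]
force: [-0.8, 0.7, -1.2]
width: 0.747
```

```bash
python3 - <<'E'
from h import *
s=env.sense();print(s['t'],s['tool_pos'],s['width'],s['force']);k=cal('wrist')
save(env.get_image('wrist'),'w8.png');save(env.get_image('side'),'s8.png')
for n in ['cassette_a_mid','cassette_a_weight_top']:
  for c in ['wrist','side']:
    for d in env.place_of(n,c): print(c,n,np.round(d['at'],1),round(d['conf'],2),proj(c,d['at'])[0].round())
E
```

```text
22.725 [557.44811116 273.2887389  213.03421471] 0.7474272733970811 [-0.79598946  0.68073653 -1.20888822]
wrist cassette_a_mid [555.9 269.   27.9] 0.65 [318. 175.]
side cassette_a_mid [556.6 275.8  26.1] 0.87 [300. 159.]
side cassette_a_mid [556.9 277.    2.6] 0.72 [300. 165.]
```

View pics/w8.png

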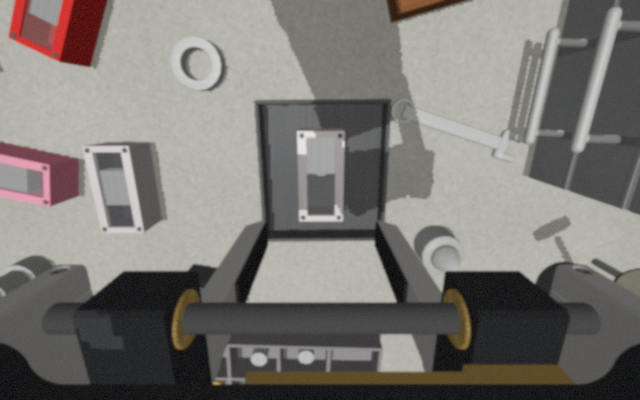

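View pics/s8.png

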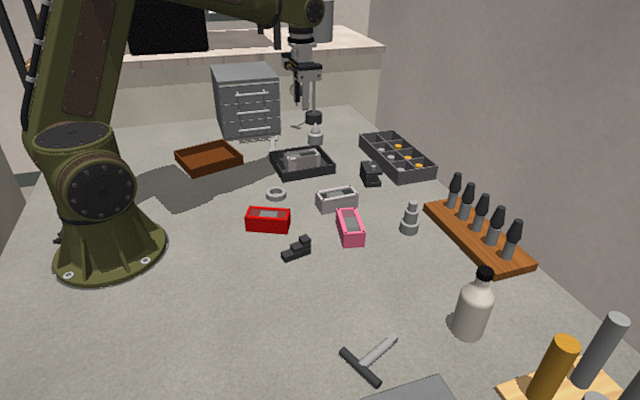

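In the wrist view the loose cassette lies flat in the dark tray at (320,175), with its weight against the upper end of the window. In the side view the sound cassette is at (336,199), as it was at the start, with its weight centred. The bystanders look unmoved and the gripper is clear.

```bash
python3 -c "
from station import env
print(env.job_done())"
```

```text
the job is handed in; nothing more can be done
None
```

The loose cassette is flat in the reject tray with its weight still slid to one end, and the sound one is back where it stood. I handed the job in at about 23 s of the 61 s; no verdict is given.

- **Sound cassette:** I lifted the grey cassette near (583, 21) mm and tipped it about 27° for over half a second. Its weight stayed within about 1–3 pixels of centre, so I set it back in the same place. The side picture shows it at its original pixel (336, 199).
- **Loose cassette:** I tipped the other grey cassette, from near (521, -259) mm, in the same way. Its weight slid fully to the low end. I carried it tilted to the dark tray, levelled it and lowered it to the floor before releasing.
- **Last checks:** The networks put the rejected cassette's centre at about (556, 272, 27) mm, against a tray centre of about (556, 274) mm. The final wrist picture shows its weight against one end of the window. The sound cassette's weight looks centred, the gripper is clear, and the bystanders look unmoved.
- **Disagreements:**
  - The side camera gave one extra report of a cassette at z = 2.6 mm, which fits neither cassette.
  - The networks never reported the weight-top point, so I judged the weights from the pictures.
  - The tray-centre estimates differed by up to about 12 mm in y, well inside the ±60 mm allowed.

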